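# Hang the loupe on the curved rod of the watchmaker's inspection stand

### The job

Thread the hanging loupe onto the free end of the inspection stand's curved guide rod and slide it all the way round the bend, turning it with the rod so that it never binds hard. Seat it by pressing it against the black stop collar with a steady push of about 6 newtons for one second, without shifting the collar, which is already set and is held by friction only. Let go, leaving the loupe hanging upright against the collar, and leave the rest of the bench as it is.

Things in the scene. Friction and masses are not known exactly. Their poses are not given: they have to be found in the camera images.
- stand: Inspection stand, fixed. Its level steel guide rod (10 mm diameter, centre line 135 mm up) is held at one end only, by a dark post. Origin: on the bench below the centre of the rod's bend, z up. In its frame (mm) the rod runs from the free end (100, -58) along +y to (100, 0), a quarter circle of radius 100 about the origin to (0, 100), then along -x to the post (20 diameter, 145 high) at (-92, 100).
- rod_tip (a point): the very end of the rod's free end, on its centre line; the last 13 mm there are a slim round-ended nose of 6 mm diameter, to help threading
- rod_start_bend (a point): point on the rod's centre line where the bend starts, 58 mm from the free end
- rod_mid_bend (a point): point on the rod's centre line half way round the bend
- rod_end_bend (a point): point on the rod's centre line where the bend ends and the last straight, toward the post, begins; a grey base plate (170 x 110 x 12 mm) with a small movement holder (up to 36 mm above the bench) lies below it
- collar: Black stop collar (24 mm diameter, 12 mm long, brass thumb screw on its side) on the rod's last straight, at a different place each time. Origin: on the rod's centre line, in the face that looks back to the bend, where the loupe is to sit; axes parallel to the stand's, it extends to its -x. Held by friction: a push of about 10 N shifts it.
- loupe: Hanging loupe, loose, about 160 g, 118 mm tall, standing on its black barrel (30 mm diameter, 46 mm high). Origin: centre of its underside, z up, x along the bore. Above the barrel an eight-sided aluminium head (30 mm long in x, 22 mm across) with a through bore 12 mm wide; on top a red grip stem, 14 mm in x by 22 mm in y, from 71 to 118 mm up. The same either way round.
- loupe_bore (a point): middle of the loupe's bore, 60 mm above its underside; the head's ends are 15 mm to either side along x, so it touches the collar when this point is 15 mm from the collar's origin. Let go on the rod, the loupe hangs barrel down, its bore resting on the rod
- loupe_grip (a point): middle of the loupe's red stem, 100 mm above its underside: a good place to grip
- solvent_bottle: bystander: white solvent bottle, 60 mm diameter, 150 mm tall, origin under its centre
- blower: bystander: terracotta rubber blower bulb, 72 mm diameter, 120 mm tall, origin under its centre
- parts_dome: bystander: blue parts tray with a clear dome, 124 mm diameter, 83 mm tall, origin under its centre
- eye_loupe: bystander: black conical eye loupe without a bore, 38 mm diameter, 28 mm tall, origin under its centre
- screwdriver: bystander: screwdriver with a red handle, 140 mm long, lying
- tweezers: bystander: steel tweezers, 120 mm long, lying
- small_case: bystander: small clear case with a white lid, 77 x 57 x 26 mm, origin under its centre
There are look-alikes about, which are no part of the job. Leave any orange look-alike of the loupe alone.

How it is judged:
By the outcome, as a careful person would: the job done as asked, in the order asked, and still so for the second after the job is handed in, with the robot touching nothing.
It also fails if it takes over 70 s, if anything falls off the work surface, if the arm or the gripper's body presses on something with over 40 N, if the wrist force passes 120 N, or if a joint passes its speed limit or range.

### The arm

A 6-joint arm with a two-finger parallel gripper is mounted at the origin on the work surface. World frame = base frame: x ahead of the robot, y to its left, z up, the work surface at z = 0. Lengths are in m, angles in rad, forces in N, time in s.
With the tool pointing down it reaches from about 0.425 to 1.125 m from the base axis. Payload 14.9 kg.
Tool frame: the origin (TCP) lies at the very end of the fingers, on their centre line; the grasp point (between the pads) lies 19 mm behind it; z points along the fingers, y is the line along which they close (so a half turn about z gives the same grasp; the last joint's range is limited). The gripper opens to 91 mm and grips with 3 to 60 N. Pads are 32 mm wide; open, the fingers measure 118 mm over their backs; the gripper's body (76 mm by 178 mm) begins 60 mm behind the grasp point.
Start: joints at [-1.139, 0.379, 1.734, -0, 1.028, -0.033], TCP at [0.314, -0.626, 0.214] pointing down, gripper open.
Joint ranges: [-2.77, 2.77], [-0.74, 2.19], [0, 2.66], [-1.06, 4.2], [0.31, 2.87], [-3.08, 3.08]. Speed limits (rad/s): [1.89, 1.89, 2.39, 3.14, 3.14, 3.14].

### API

Orientations are given as a rotation vector (axis times angle).
In Python, from rig import readout, eyes, order gives the robot as it stands.
- The arm moves only by the tool carry_out, never from a script. Its argument "commands" is a list of rows, each a list of 2 entries, a list of its own where there are three numbers: the shift along the tool's x, y, z scaled (see below), then the turn, a rotation vector about the tool's x, y, z scaled (see below). In form: [[[tx, ty, tz], [rx, ry, rz]], ...]. A call has 1 to 10 rows; each row is the pose to reach, as a shift and turn from the pose commanded when the call began, along the tool's axes at that moment; what a row does not reach only later rows make up. The controller multiplies each number of a shift by 0.15 m and each number of a turn by 45 degrees. A row lasts 1/10 s, in which the tool goes at most 50 mm and 8.59 degrees, less where a joint would pass 70% of its speed; a pose out of reach is approached as far as the arm can. A call with a number of a shift or a turn outside -1 to 1 is refused whole. A call with a gripper value outside its range is refused whole. "claw" is the opening, from 0 (shut) to 1 (fully open), set as the call begins (left out, the last holds). The fingers move at their own pace and stop on an object; "squeeze" is the grip in N (left out, the last holds). Time passes only in rows, so rows that repeat a pose let the fingers close. It gives the time, the measured TCP pose, the force, the opening and the grip force at its end, in the units of the state.
- readout.sense(): the state, without advancing time (a new reading comes with each control period).
- eyes.get_image(name): name is "scene" or "side" or "wrist"; returns a dict with "frame" (400x640x3 uint8, blue, green, red), "mtx" (3x3 intrinsics, pixels), "view" (4x4, takes a point from world to camera coordinates); the wrist camera has in their place "hand_eye" (4x4, takes a point from camera to tool coordinates, whose origin is the TCP and whose axes are the flange's). Camera axes: x right, y down, z forward; pixel columns grow to the right and rows downward; lengths in m; the calibration is good to about 2 mm. A picture is of the moment at which its call begins: read the wrist's pose just before it. There is no depth.
- order.close_job(): hands the job in; it is judged then, once.
The state is a dict: "time_s": time; "qpos": joint angles; "joint_vel": joint speeds; "joint_torque": joint torques, N m; "position": TCP position; "ee_rot": TCP orientation; "contact_force": force on the tool from outside, world axes, zero at the start; "ft_torque": the same for the moment, N m; "grip_width": finger opening in m; "grip_force": force on a finger pad.
Only numpy, scipy, OpenCV 4.12 (cv2) and the standard library are available. Lean on these libraries where they do the work, as an engineer would, in place of code of your own. Each camera call takes 0.05 s, during which the arm holds its last target. There are 200 camera calls.

## Working session

There is one attempt and no reset: what is moved stays moved. The work goes in short steps, Python scripts to look and compute and a tool call to move; the robot and the scene stay as the last step left them, time stands still between calls to the robot, and variables do not carry over. Pictures are saved under pics/ and viewed, at most 10 in all, crops included, and the job is handed in when it is done.

Besides the shell and the picture viewer there is one more tool, called after "Request:" as name(argument=value, ...) on one line, values as JSON. carry_out: Moves the arm, as the interface text tells. Shifts and turns lie within -1 to 1; 1 stands for 0.15 m of shift or 45 degrees of turn. Its arguments: {"type":"object","properties":{"commands":{"type":"array","items":{"type":"array"}},"claw":{"type":"number"},"squeeze":{"type":"number"}},"required":["commands"]}

```bash
mkdir -p pics; cat > h.py <<'E'
import numpy as np, cv2
from rig import readout, eyes, order
from scipy.spatial.transform import Rotation as R
def cam(name):
    s=readout.sense(); d=eyes.get_image(name); K=np.array(d["mtx"])
    if name=="wrist":
        T=np.eye(4); T[:3,:3]=R.from_rotvec(s["ee_rot"]).as_matrix(); T[:3,3]=s["position"]
        V=np.linalg.inv(T@np.array(d["hand_eye"]))
    else: V=np.array(d["view"])
    return d["frame"],K,V
def ray(K,V,u,v):
    C=np.linalg.inv(V); d=C[:3,:3]@np.linalg.solve(K,[u,v,1.]); return C[:3,3],d/np.linalg.norm(d)
def onz(K,V,u,v,z):
    o,d=ray(K,V,u,v); return o+d*(z-o[2])/d[2]
def tri(a,b):
    A=sum(np.eye(3)-np.outer(d,d) for o,d in (a,b)); B=sum((np.eye(3)-np.outer(d,d))@o for o,d in (a,b)); return np.linalg.solve(A,B)
def proj(K,V,p):
    q=V[:3,:3]@np.array(p)+V[:3,3]; q=K@q; return q[:2]/q[2]
E
python3 - <<'E'
from h import *
print(readout.sense())
for n in("scene","side"):
    f,K,V=cam(n); cv2.imwrite(f"pics/{n}0.png",f); print(n,K.tolist(),np.linalg.inv(V).round(3).tolist())
    np.savez(f"{n}0.npz",f=f,K=K,V=V)
E
```

```text
{'time_s': 0.0, 'qpos': array([-1.13933607e+00,  3.79380462e-01,  1.73473782e+00, -2.96047320e-06,
        1.02849966e+00, -3.32975475e-02]), 'joint_vel': array([ 0.00229512, -0.00075071,  0.00066401,  0.00035809,  0.00149132,
        0.00076478]), 'joint_torque': array([ 1.89406455e-03, -7.63715315e+01, -4.34365761e+01,  6.51386054e-02,
        4.24541580e-02, -7.79504785e-05]), 'position': array([ 0.31358606, -0.62541827,  0.21332918]), 'ee_rot': array([-3.05617264e+00, -7.23258218e-01,  3.22307897e-04]), 'contact_force': array([ 0.09119121, -0.44706603,  0.7095552 ]), 'ft_torque': array([ 0.00425141,  0.03149162, -0.02897329]), 'grip_force': 0.0, 'grip_width': 0.09110277283843995}
scene [[431.205664416089, 0.0, 322.1836652380586], [0.0, 431.205664416089, 200.58018424637072], [0.0, 0.0, 1.0]] [[-0.791, 0.346, -0.504, 1.196], [0.611, 0.45, -0.651, 0.771], [0.002, -0.823, -0.567, 0.839], [0.0, 0.0, 0.0, 1.0]]
side [[401.2146745507698, 0.0, 318.7204455903571], [0.0, 401.2146745507698, 199.6960571469912], [0.0, 0.0, 1.0]] [[-0.991, -0.095, 0.093, 0.447], [-0.133, 0.737, -0.662, 0.613], [-0.006, -0.669, -0.743, 0.853], [0.0, 0.0, 0.0, 1.0]]
```

View pics/scene0.png

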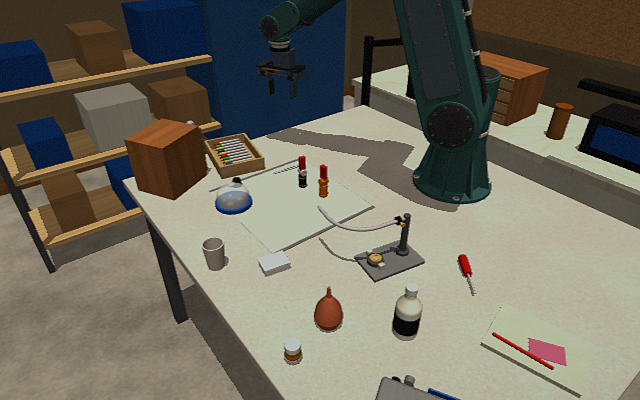

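View pics/side0.png

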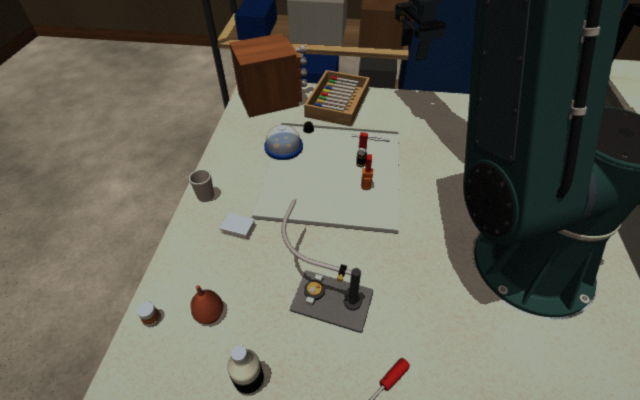

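The loupe (red stem, black barrel) is at scene (303,170) and side (363,150), with the orange look-alike right next to it at scene (323,182). The rod runs from its tip at scene (320,208) to the post at (404,235), and the collar is at scene (400,222). I'll zoom in.

```bash
python3 - <<'E'
from h import *
a=np.load("scene0.npz")["f"][148:288,285:435]; b=np.load("side0.npz")["f"][120:330,265:415]
cv2.imwrite("pics/c0.png",cv2.resize(a,None,fx=4,fy=4,interpolation=cv2.INTER_CUBIC))
cv2.imwrite("pics/c1.png",cv2.resize(b[:150],None,fx=4,fy=4,interpolation=cv2.INTER_CUBIC))
cv2.imwrite("pics/c2.png",cv2.resize(b[60:],None,fx=4,fy=4,interpolation=cv2.INTER_CUBIC))
E
```

```text
(no output)
```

View pics/c0.png

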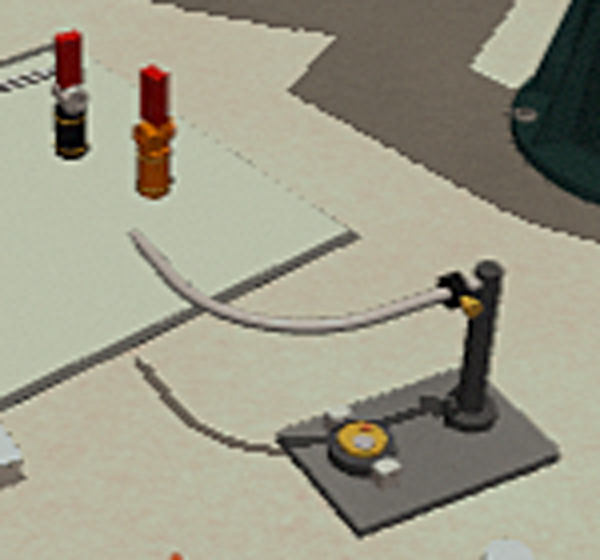

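View pics/c2.png

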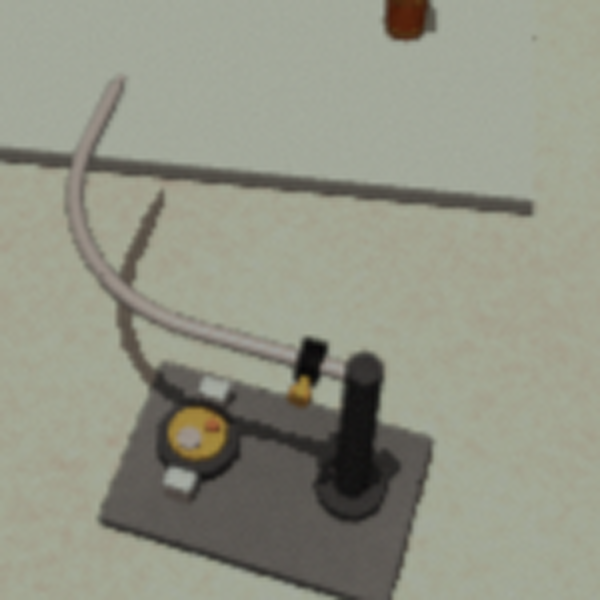

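c0 shows the tip at (133,232), the post top at (489,268), the collar at about (453,288), and the loupe stem top at (68,36). c2 shows the tip at (120,78), the post top at (366,366) and the collar at (312,360).

```bash
cat > m.py <<'E'
from h import *
S=np.load("scene0.npz");D=np.load("side0.npz")
px={"tip":((318.3,206),(295,199.5)),"post":((407.2,215),(356.5,271.5)),"collar":((398.2,220),(343,270))}
P={}
for k,(a,b) in px.items():
    z=.145 if k=="post" else .135
    p,q=onz(S["K"],S["V"],*a,z),onz(D["K"],D["V"],*b,z)
    t=tri(ray(S["K"],S["V"],*a),ray(D["K"],D["V"],*b)); P[k]=(p+q)/2; print(k,p.round(4),q.round(4),t.round(4))
v=P["post"]-P["tip"]; w=np.array([-.192,.158]); yaw=np.arctan2(v[1],v[0])-np.arctan2(w[1],w[0])
M=np.array([[np.cos(yaw),-np.sin(yaw)],[np.sin(yaw),np.cos(yaw)]])
O=(P["tip"][:2]+P["post"][:2])/2-M@np.array([.004,.021])
print("len",np.linalg.norm(v[:2]),"yaw",np.degrees(yaw),"O",O, "collar in stand",M.T@(P["collar"][:2]-O))
c=np.r_[O+M@[.0707,.0707],.135]; print("midbend px",proj(S["K"],S["V"],c),proj(D["K"],D["V"],c))
for n,I in(("scene",S),("side",D)):
    h=cv2.cvtColor(I["f"],cv2.COLOR_BGR2HSV); m=((h[...,0]<5)|(h[...,0]>175))&(h[...,1]>190)&(h[...,2]>90)
    N,l,st,ce=cv2.connectedComponentsWithStats(m.astype(np.uint8))
    for i in range(1,N):
        if st[i,4]>25: print(n,st[i],ce[i].round(1),onz(I["K"],I["V"],*ce[i],.0945).round(4))
E
python3 m.py
```

```text
tip [ 0.5954 -0.0221  0.135 ] [ 0.5939 -0.0198  0.135 ] [ 0.5945 -0.0223  0.1335]
post [0.4387 0.1693 0.145 ] [0.433  0.1683 0.145 ] [0.433  0.1648 0.1397]
collar [0.4639 0.1616 0.135 ] [0.4609 0.162  0.135 ] [0.4611 0.1597 0.1321]
len 0.2473833135999718 yaw -10.622956466213731 O [0.50745331 0.05403499] collar in stand [-0.0641432   0.09758483]
midbend px [350.44273897 228.35761494] [286.55398744 243.42243678]
scene [299 156   6  12  37] [301.6 160.8] [ 0.4409 -0.3224  0.0945]
scene [459 255  12  21 135] [464.5 264.1] [0.4228 0.3566 0.0945]
scene [493 333  60  36 171] [523.1 350.7] [0.5391 0.5879 0.0945]
side [381 359  28  30 362] [394.9 373.2] [0.3472 0.3429 0.0945]
```

View pics/c1.png

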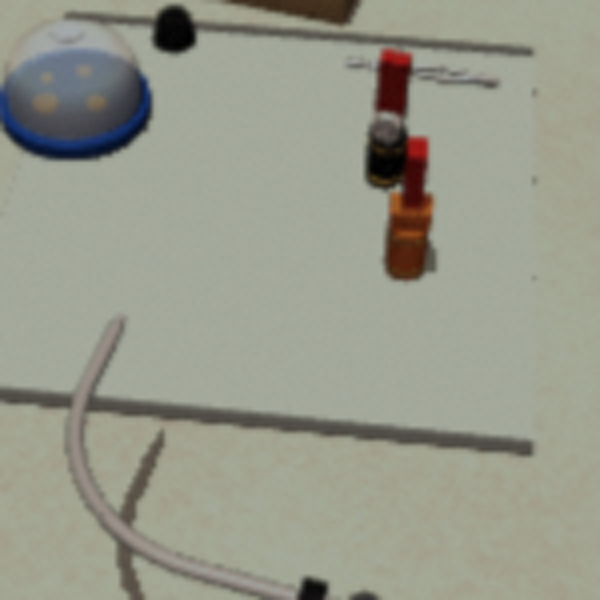

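c1 confirms this: the loupe (head at c1 (387,130)) stands with the orange look-alike close by at c1 (410,230), and tweezers lie behind it. Next I'll go above the loupe for a close look.

Request:
carry_out(commands=[[[0.3,-0.25,-0.27],[0,0,0]],[[0.6,-0.5,-0.27],[0,0,0]],[[0.9,-0.8,-0.27],[0,0,0]],[[1,-0.85,-0.27],[0,0,0]],[[1,-0.85,-0.27],[0,0,0]]], claw=0.6)

```text
time_s: 0.6
position: [0.3918, -0.4406, 0.2544]
ee_rot: [-3.055, -0.727, -0.0]
contact_force: [0.5, -0.8, -0.2]
grip_width: 0.0559
grip_force: 0.0
```

Request:
carry_out(commands=[[[0.3,-0.32,0],[0,0,0]],[[0.6,-0.62,0],[0,0,0]],[[0.66,-0.71,0],[0,0,0]],[[0.66,-0.71,0],[0,0,0]],[[0.66,-0.71,0],[0,0,0]],[[0.66,-0.71,0],[0,0,0]]])

```text
time_s: 1.2
position: [0.4314, -0.3058, 0.2544]
ee_rot: [3.057, 0.723, -0.0]
contact_force: [-0.0, -0.9, 0.2]
grip_width: 0.0544
grip_force: 0.0
```

```bash
python3 - <<'E'
from h import *
s=readout.sense();print(s["time_s"],s["position"],s["ee_rot"],s["qpos"],s["contact_force"])
f,K,V=cam("wrist"); cv2.imwrite("pics/w1.png",f); np.savez("w1.npz",f=f,K=K,V=V)
C=np.linalg.inv(V);print(C.round(3)); print(proj(K,V,[.441,-.322,.118]))
E
```

```text
1.2 [ 0.43138808 -0.30584842  0.25442177] [ 3.05715164e+00  7.22805333e-01 -8.84518950e-05] [-6.60735333e-01  5.59402512e-02  2.05256024e+00 -1.65051730e-04
  1.03300591e+00  4.45810314e-01] [-0.03146109 -0.91087367  0.20377813]
[[ 0.447 -0.858 -0.252  0.503]
 [-0.895 -0.429 -0.127 -0.271]
 [ 0.001  0.282 -0.959  0.425]
 [ 0.     0.     0.     1.   ]]
[339.16452864 194.34140753]
```

View pics/w1.png

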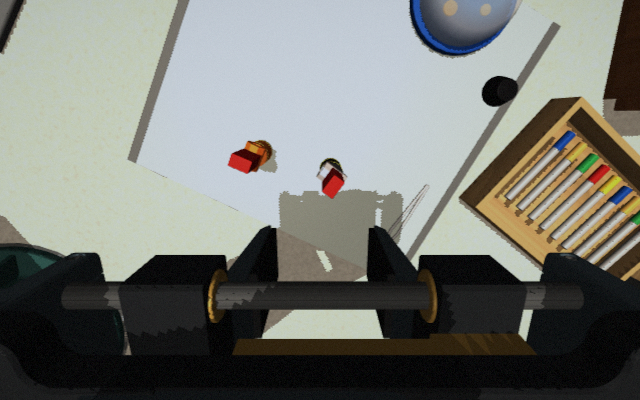

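w1 shows our loupe's stem top at about (334,185) and the orange look-alike at (248,157). The tweezers are clear of the loupe at (405,210). Next I'll measure the top face of the stem.

```bash
python3 - <<'E'
from h import *
I=np.load("w1.npz");f=I["f"];K=I["K"];V=I["V"]
h=cv2.cvtColor(f,cv2.COLOR_BGR2HSV); m=((h[...,0]<6)|(h[...,0]>174))&(h[...,1]>180)&(h[...,2]>60)
m[:, :310]=0; m[:,360:]=0; m[:140]=0;m[215:]=0
ys,xs=np.nonzero(m); v=h[...,2][m]; print(len(v),np.percentile(v,[5,25,50,75,95]))
t=m&(h[...,2]>(np.percentile(v,5)+np.percentile(v,95))/2)
for nm,mm in(("all",m),("top",t)):
    y,x=np.nonzero(mm); w=np.array([onz(K,V,a,b,.118)[:2] for a,b in zip(x,y)])*1000
    r=cv2.minAreaRect(w.astype(np.float32)); print(nm,len(x),w.mean(0),r,cv2.boxPoints(r).round(1).tolist())
print(onz(K,V,238,165,.118)) 
for j in range(158,202,2): print(''.join('#' if t[j,i] else '+' if m[j,i] else '.' for i in range(312,356)))
E
```

```text
329 [ 62. 156. 192. 194. 195.]
all 329 [ 447.13290482 -310.70272998] ((448.25079345703125, -310.19146728515625), (18.69072723388672, 25.34117317199707), 77.77739715576172) [[433.8999938964844, -316.6000061035156], [458.70001220703125, -322.0], [462.6000061035156, -303.70001220703125], [437.79998779296875, -298.3999938964844]]
top 256 [ 445.64860298 -312.07385499] ((445.6338806152344, -312.1261901855469), (13.205094337463379, 21.138689041137695), 80.4062271118164) [[434.1000061035156, -316.8999938964844], [455.0, -320.3999938964844], [457.20001220703125, -307.3999938964844], [436.29998779296875, -303.8999938964844]]
[ 0.42249742 -0.21660801  0.118     ]
............................................
............................................
............................................
............................................
............................................
.....................+......................
.....................++.....................
....................+++.....................
.................+.+++++....................
.................++.+####++.................
.............+...++########++.+.............
............++++++############+.............
...........++.++################............
.............++################.............
...........++################...............
...........+################................
...........###############..................
............#############...................
...............########.....................
.................#####......................
............................................
............................................
```

Request:
carry_out(commands=[[[0.03,0.04,0.1],[0,0,-0.19]],[[0.066,0.08,0.2],[0,0,-0.38]],[[0.066,0.08,0.3],[0,0,-0.57]],[[0.066,0.08,0.3],[0,0,-0.6]],[[0.066,0.08,0.3],[0,0,-0.6]]])

```text
time_s: 1.75
position: [0.4454, -0.312, 0.2095]
ee_rot: [-2.806, -1.411, 0.001]
contact_force: [0.5, 0.0, 0.5]
grip_width: 0.0546
grip_force: 0.0
```

Request:
carry_out(commands=[[[0,0,0],[0,0,-0.19]],[[0,0,0],[0,0,-0.38]],[[0,0,0],[0,0,-0.57]],[[0,0,0],[0,0,-0.6]],[[0,0,0],[0,0,-0.6]],[[0,0,0],[0,0,-0.6]]])

```text
time_s: 2.35
position: [0.4458, -0.3115, 0.2098]
ee_rot: [2.4, 2.027, 0.0]
contact_force: [-0.2, -0.7, 0.2]
grip_width: 0.0547
grip_force: 0.0
```

```bash
python3 - <<'E'
from h import *
s=readout.sense();M=R.from_rotvec(s["ee_rot"]).as_matrix();print(s["position"],M.round(3),s["contact_force"])
f,K,V=cam("wrist")
h=cv2.cvtColor(f,cv2.COLOR_BGR2HSV); m=((h[...,0]<6)|(h[...,0]>174))&(h[...,1]>180)&(h[...,2]>175)
N,l,st,ce=cv2.connectedComponentsWithStats(m.astype(np.uint8))
for i in range(1,N):
    if st[i,4]>60:
        y,x=np.nonzero(l==i); w=np.array([onz(K,V,a,b,.118)[:2] for a,b in zip(x,y)])*1000
        print(st[i],cv2.minAreaRect(w.astype(np.float32)), "in tool", M.T@(np.r_[np.array(cv2.minAreaRect(w.astype(np.float32))[0])/1000,.118]-s["position"]))
E
```

```text
[ 0.44577842 -0.31149459  0.20984498] [[ 0.168  0.986  0.   ]
 [ 0.986 -0.168 -0.   ]
 [-0.     0.001 -1.   ]] [-0.22053499 -0.66933121  0.24388045]
[266  88  22  29 428] ((424.6104736328125, -217.078369140625), (12.894706726074219, 21.009002685546875), 3.1965816020965576) in tool [ 0.08956162 -0.03673182  0.09180139]
[310 202  23   4  70] ((445.87353515625, -307.93243408203125), (2.7938218116760254, 19.683504104614258), 80.2844009399414) in tool [ 0.00355275 -0.00055102  0.09184374]
```

Request:
carry_out(commands=[[[0,0,0.25],[0,0,0]],[[0,0,0.5],[0,0,0]],[[0,0,0.7],[0,0,0]],[[0,0,0.86],[0,0,0]],[[0,0,0.86],[0,0,0]],[[0,0,0.86],[0,0,0]]])

```text
time_s: 3.0
position: [0.4458, -0.3114, 0.0809]
ee_rot: [-2.397, -2.031, 0.0]
contact_force: [0.4, -0.0, 0.7]
grip_width: 0.0546
grip_force: 0.0
```

Request:
carry_out(commands=[[[0,0,0],[0,0,0]],[[0,0,0],[0,0,0]],[[0,0,0],[0,0,0]],[[0,0,0],[0,0,0]],[[0,0,0],[0,0,0]],[[0,0,0],[0,0,0]]], claw=0, squeeze=30)

```text
time_s: 3.6
position: [0.4459, -0.3114, 0.0808]
ee_rot: [2.395, 2.032, 0.0]
contact_force: [-0.3, 1.0, 6.2]
grip_width: 0.0218
grip_force: 30.0
```

```bash
python3 - <<'E'
from h import *
s=readout.sense();M=R.from_rotvec(s["ee_rot"]).as_matrix();print(s["time_s"],s["position"],M[:,0].round(4),s["contact_force"],s["ft_torque"],s["grip_width"],s["grip_force"])
E
```

```text
3.6 [ 0.44592969 -0.31140425  0.08084563] [ 1.629e-01  9.866e-01 -2.000e-04] [-0.31489228  0.97653047  6.20973679] [0.1242208  0.09985748 0.02435398] 0.02176024097475032 29.99354213476181
```

Gripped cleanly: 21.8 mm wide at 30 N. Next I'll lift and carry it to just before the rod tip.

Request:
carry_out(commands=[[[0,0,-0.3],[0,0,0]],[[0,0,-0.6],[0,0,0]],[[0,0,-0.85],[0,0,0]],[[0,0,-1],[0,0,0]],[[0.25,0.1,-1],[0,0,0]],[[0.5,0.2,-1],[0,0,0]],[[0.7,0.3,-1],[0,0,0]],[[0.85,0.33,-1],[0,0,0]],[[0.85,0.33,-1],[0,0,0]]])

```text
time_s: 4.5
position: [0.5158, -0.1914, 0.2302]
ee_rot: [-2.393, -2.035, 0.0]
contact_force: [0.7, 0.2, -2.0]
grip_width: 0.0218
grip_force: 30.0
```

Request:
carry_out(commands=[[[0.25,0.1,0],[0,0,0]],[[0.5,0.2,0],[0,0,0]],[[0.7,0.3,0],[0,0,0]],[[0.8,0.33,0],[0,0,0]],[[0.8,0.33,0],[0,0,0]],[[0.8,0.33,0],[0,0,0]],[[0.8,0.33,0],[0,0,0]]])

```text
time_s: 5.2
position: [0.583, -0.0843, 0.2303]
ee_rot: [-2.396, -2.031, 0.001]
contact_force: [-0.7, -0.7, -1.2]
grip_width: 0.0218
grip_force: 30.0
```

```bash
python3 - <<'E'
from h import *
s=readout.sense();M=R.from_rotvec(s["ee_rot"]).as_matrix();print(s["time_s"],s["position"],M[:,0].round(4),s["contact_force"],s["ft_torque"],s["grip_width"])
f,K,V=cam("wrist");cv2.imwrite("pics/w2.png",f); np.savez("w2.npz",f=f,K=K,V=V)
O=np.array([.50745,.05404]);y=np.radians(-10.62);A=np.array([[np.cos(y),-np.sin(y)],[np.sin(y),np.cos(y)]])
for p in ([.1,-.058],[.1,0],[.0707,.0707],[0,.1],[-.064,.1],[-.092,.1]): print(proj(K,V,np.r_[O+A@p,.135]).round(1))
E
```

```text
5.2 [ 0.5829862  -0.08425276  0.23034993] [ 1.638e-01  9.865e-01 -2.000e-04] [-0.72310049 -0.68767853 -1.15495655] [-0.04045062 -0.0556544  -0.01455916] 0.021763384240002823
[323.5 134. ]
[325.   59.3]
[287.1 -47.5]
[185.8 -99.7]
[  94.1 -102. ]
[  54. -103.]
```

View pics/w2.png

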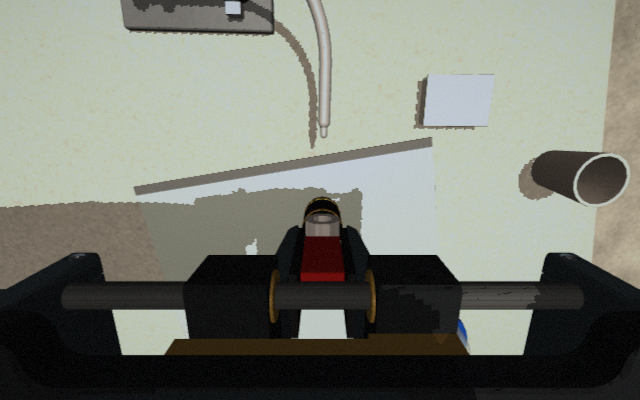

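w2 shows the rod tip at (323.5,136) and the straight running up to about (324,50), within about 2 px of my estimate. The held loupe's head is at (322,225). Next I'll measure the lateral and yaw offsets of the rod against the head in this same view.

```bash
python3 - <<'E'
from h import *
I=np.load("w2.npz");f=I["f"].astype(int);K=I["K"];V=I["V"]
for r in (60,75,90,105,120,130): print(r,f[r,312:336].sum(1).tolist())
for r in (216,222,228,234): print(r,f[r,296:350].sum(1).tolist())
h=cv2.cvtColor(I["f"],cv2.COLOR_BGR2HSV); m=((h[...,0]<6)|(h[...,0]>174))&(h[...,1]>150)
for r in (242,250,260,270,278):
    x=np.nonzero(m[r,290:355])[0]+290; print(r,x.min(),x.max())
print(f[124:146,324].sum(1).tolist())
E
```

```text
60 [568, 574, 566, 575, 566, 579, 485, 338, 360, 437, 484, 529, 587, 594, 577, 524, 491, 447, 369, 371, 496, 568, 572, 570]
75 [345, 344, 458, 586, 560, 569, 491, 348, 385, 463, 510, 558, 588, 598, 577, 520, 468, 432, 354, 446, 575, 576, 574, 573]
90 [338, 349, 352, 350, 464, 579, 491, 349, 411, 464, 530, 572, 590, 580, 540, 496, 462, 400, 345, 465, 585, 579, 573, 573]
105 [331, 332, 337, 331, 448, 559, 479, 347, 435, 489, 542, 576, 593, 569, 528, 484, 435, 357, 442, 573, 572, 584, 585, 586]
120 [327, 324, 324, 336, 344, 360, 337, 378, 453, 511, 563, 593, 596, 556, 511, 473, 415, 361, 492, 581, 587, 589, 575, 578]
130 [334, 331, 335, 363, 385, 491, 582, 536, 423, 437, 529, 586, 571, 494, 423, 467, 570, 571, 573, 581, 577, 576, 573, 575]
216 [361, 359, 363, 362, 356, 358, 352, 284, 111, 50, 131, 160, 161, 172, 169, 180, 172, 176, 191, 203, 214, 229, 306, 364, 368, 368, 365, 350, 352, 340, 309, 273, 238, 200, 178, 177, 175, 163, 163, 166, 179, 177, 110, 18, 208, 351, 351, 350, 360, 358, 354, 351, 355, 351]
222 [359, 364, 349, 345, 361, 353, 295, 144, 34, 204, 304, 301, 285, 243, 216, 2
[... 172 characters left out ...]
 350, 347, 346, 358]
228 [49, 51, 25, 25, 7, 17, 13, 18, 22, 199, 313, 314, 291, 285, 288, 305, 300, 299, 312, 343, 378, 366, 357, 348, 350, 346, 357, 368, 371, 370, 372, 371, 363, 333, 282, 266, 258, 257, 256, 262, 265, 272, 240, 140, 23, 22, 16, 26, 15, 13, 41, 62, 49, 60]
234 [60, 45, 17, 2, 20, 20, 27, 11, 39, 132, 270, 306, 291, 287, 295, 306, 305, 303, 316, 340, 373, 358, 361, 348, 348, 346, 351, 353, 366, 368, 365, 356, 364, 326, 261, 264, 259, 242, 268, 274, 272, 261, 246, 135, 36, 7, 22, 14, 12, 24, 27, 43, 52, 65]
242 305 339
250 303 341
260 302 344
270 299 344
278 300 344
[494, 447, 395, 457, 573, 573, 571, 565, 571, 568, 561, 533, 433, 357, 515, 560, 564, 571, 574, 574, 581, 571]
```

```bash
python3 - <<'E'
from h import *
I=np.load("w2.npz");K=I["K"];V=I["V"]
s=readout.sense();M=R.from_rotvec(s["ee_rot"]).as_matrix();p=s["position"]
tl=lambda w:(M.T@(w-p)*1000).round(2)
print("head",tl(onz(K,V,322.4,231,p[2]-.0098)),tl(onz(K,V,322.1,229,p[2]-.0208)),"stem",tl(onz(K,V,322.3,270,p[2]-.002)))
for u,v in((325,60),(324.7,75),(324.6,90),(324.2,105),(324,120),(323.3,130),(323.5,137)): print(tl(onz(K,V,u,v,.135)))
S=R.from_euler('z',-10.62,degrees=True).as_matrix()
print("expected rod dir in tool y/x", (M.T@(S@[0,1,0]))[:2])
E
```

```text
head [9.09 0.48 9.8 ] [ 6.25  0.29 20.8 ] stem [-14.1    0.39   2.  ]
[121.46   2.74  95.38]
[110.4    2.52  95.38]
[99.04  2.46 95.39]
[87.39  2.14 95.39]
[75.43  1.99 95.39]
[67.27  1.41 95.39]
[61.47  1.58 95.39]
expected rod dir in tool y/x [0.99978569 0.0207016 ]
```

Request:
carry_out(commands=[[[0.06,0.003,0.17],[0,0,0.023]],[[0.13,0.003,0.34],[0,0,0.023]],[[0.167,0.003,0.46],[0,0,0.023]],[[0.167,0.003,0.497],[0,0,0.023]],[[0.167,0.003,0.497],[0,0,0.023]],[[0.167,0.003,0.497],[0,0,0.023]],[[0.167,0.003,0.497],[0,0,0.023]],[[0.167,0.003,0.497],[0,0,0.023]]])

```text
time_s: 6.05
position: [0.5886, -0.0589, 0.1568]
ee_rot: [2.413, 2.01, 0.001]
contact_force: [-0.2, -0.8, -1.9]
grip_width: 0.022
grip_force: 30.0
```

```bash
python3 - <<'E'
from h import *
s=readout.sense();M=R.from_rotvec(s["ee_rot"]).as_matrix();p=s["position"];print(s["time_s"],p,M[:,0].round(4),s["contact_force"],s["ft_torque"])
f,K,V=cam("wrist");np.savez("w3.npz",f=f,K=K,V=V);cv2.imwrite("pics/w3.png",cv2.resize(f[0:260,220:420],None,fx=3,fy=2.3*1))
tl=lambda w:(M.T@(w-p)*1000).round(2)
for r in range(20,200,15):
    x=np.arange(290,360); q=f[r,290:360].astype(int).sum(1); print(r,q[10:60:1].tolist()) if r in(110,140,170) else 0
O=np.array([.50745,.05404]);y=np.radians(-10.62);A=np.array([[np.cos(y),-np.sin(y)],[np.sin(y),np.cos(y)]])
for q in ([.1,-.058],[.1,-.045],[.1,-.02],[.1,0]): print(proj(K,V,np.r_[O+A@q,.135]).round(1), tl(np.r_[O+A@q,.135]))
S,D=cam("side")[0],cam("scene")[0]
cv2.imwrite("pics/sd3.png",np.hstack([cv2.resize(S[150:250,250:350],(400,400),interpolation=2),cv2.resize(D[150:250,270:370],(400,400),interpolation=2)]))
E
```

```text
6.05 [ 0.58857966 -0.0588535   0.15675478] [0.1809 0.9835 0.    ] [-0.2122718  -0.82718808 -1.93464157] [-0.02483561 -0.10497159 -0.01782211]
110 [589, 580, 496, 339, 331, 335, 327, 334, 338, 330, 339, 461, 512, 352, 364, 426, 475, 513, 550, 590, 596, 591, 577, 551, 520, 497, 445, 400, 332, 452, 583, 590, 581, 589, 577, 584, 585, 579, 583, 579, 582, 582, 581, 581, 577, 583, 582, 579, 583, 578]
140 [567, 582, 575, 493, 339, 341, 338, 332, 341, 341, 334, 331, 337, 346, 383, 436, 470, 512, 543, 573, 590, 598, 569, 543, 510, 478, 440, 383, 360, 490, 579, 572, 577, 582, 586, 588, 579, 580, 572, 574, 578, 581, 584, 575, 579, 578, 585, 575, 582, 583]
170 [571, 567, 569, 574, 586, 497, 337, 341, 332, 335, 320, 325, 470, 517, 373, 363, 429, 472, 500, 514, 522, 515, 505, 480, 457, 414, 369, 351, 488, 578, 585, 583, 581, 575, 578, 573, 585, 584, 583, 582, 584, 581, 583, 584, 585, 586, 574, 579, 582, 573]
[320.8 182.2] [38.01 -0.44 21.76]
[320.8 162. ] [51.01 -0.4  21.76]
[320.9 120.8] [76.01 -0.31 21.76]
[320.9  85.6] [96.01 -0.24 21.76]
```

View pics/w3.png

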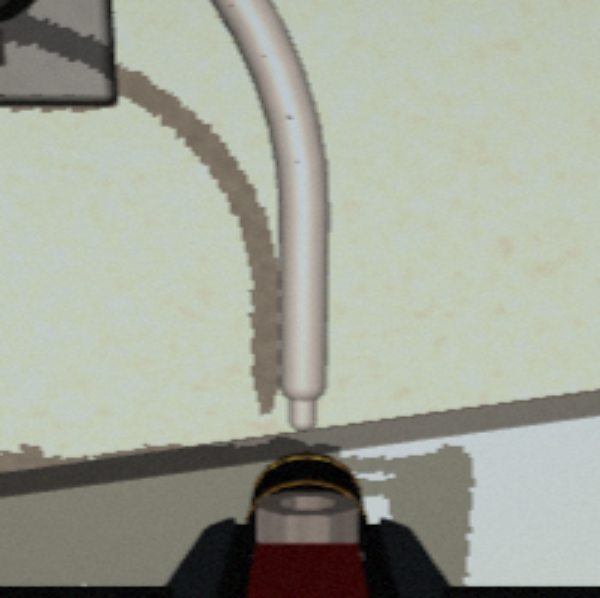

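View pics/sd3.png

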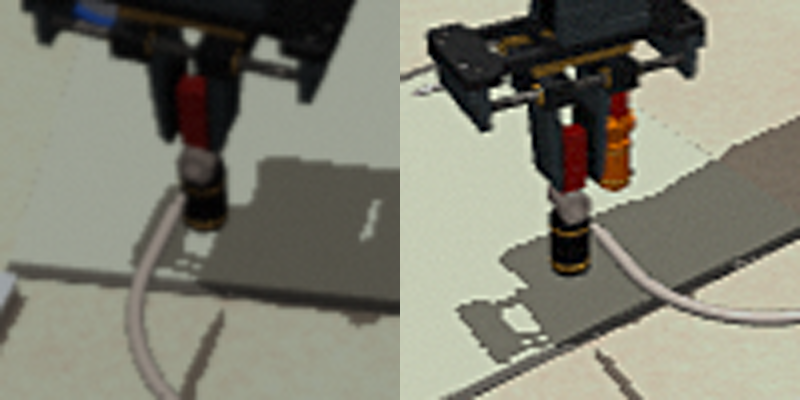

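w3 shows the head centred on the nose to about 1 mm (nose tip at (303,430), head at (305,515) in the crop). In sd3 the head and the rod tip look level in both views. I'll correct by -0.7 mm in y and lower 1.2 mm, then advance the nose into the bore.

Request:
carry_out(commands=[[[0,-0.005,0.008],[0,0,0]],[[0.03,-0.005,0.008],[0,0,0]],[[0.06,-0.005,0.008],[0,0,0]],[[0.09,-0.005,0.008],[0,0,0]],[[0.12,-0.005,0.008],[0,0,0]],[[0.15,-0.005,0.008],[0,0,0]],[[0.18,-0.005,0.008],[0,0,0]],[[0.2,-0.005,0.008],[0,0,0]],[[0.2,-0.005,0.008],[0,0,0]],[[0.2,-0.005,0.008],[0,0,0]]])

```text
time_s: 7.2
position: [0.5929, -0.0289, 0.1547]
ee_rot: [2.414, 2.011, -0.0]
contact_force: [-0.2, 0.0, -1.9]
grip_width: 0.0216
grip_force: 30.0
```

```bash
cat > st.py <<'E'
from h import *
s=readout.sense();M=R.from_rotvec(s["ee_rot"]).as_matrix();p=s["position"]
O=np.array([.50745,.05404]);y=np.radians(-10.62);A=np.array([[np.cos(y),-np.sin(y)],[np.sin(y),np.cos(y)]])
print("t",s["time_s"],"p",p.round(4),"yaw",np.degrees(np.arctan2(M[1,0],M[0,0])).round(2),"stand mm",((A.T@(p[:2]-O))*1000).round(2))
print("Ftool",(M.T@s["contact_force"]).round(2),"Ttool",(M.T@s["ft_torque"]).round(3),"Fw",s["contact_force"].round(2),"grip",s["grip_width"])
E
python3 st.py; python3 - <<'E'
from h import *
f,K,V=cam("wrist")
for r in (110,130,150): print(f[r,300:350].astype(int).sum(1).tolist())
E
```

```text
t 7.2 p [ 0.5929 -0.0289  0.1547] yaw 79.6 stand mm [ 99.25 -65.75]
Ftool [-0.02 -0.2   1.85] Ttool [-0.088  0.03   0.05 ] Fw [-0.2   0.01 -1.85] grip 0.021605971847110727
[348, 350, 340, 327, 462, 575, 578, 581, 580, 586, 575, 501, 358, 364, 427, 462, 508, 538, 577, 602, 605, 583, 569, 533, 510, 474, 434, 370, 337, 473, 583, 594, 594, 582, 592, 591, 585, 588, 587, 571, 576, 578, 579, 579, 580, 574, 584, 585, 581, 577]
[584, 514, 353, 326, 334, 348, 341, 336, 334, 330, 335, 472, 591, 592, 477, 312, 389, 451, 493, 518, 556, 594, 603, 596, 568, 543, 515, 481, 445, 384, 357, 494, 594, 592, 583, 593, 585, 590, 582, 598, 590, 588, 586, 584, 588, 586, 581, 591, 581, 579]
[582, 586, 582, 582, 581, 499, 336, 329, 333, 325, 341, 340, 336, 343, 308, 283, 336, 413, 471, 502, 539, 576, 585, 593, 580, 550, 520, 492, 467, 406, 334, 455, 593, 590, 587, 588, 592, 596, 589, 587, 593, 589, 576, 582, 579, 572, 586, 580, 596, 588]
```

Request:
carry_out(commands=[[[0.03,0,0],[0,0,0]],[[0.06,0,0],[0,0,0]],[[0.09,0,0],[0,0,0]],[[0.12,0,0],[0,0,0]],[[0.15,0,0],[0,0,0]],[[0.15,0,0],[0,0,0]]])

```text
time_s: 7.85
position: [0.5971, -0.0061, 0.1548]
ee_rot: [-2.413, -2.011, -0.001]
contact_force: [0.4, 1.3, 1.3]
grip_width: 0.022
grip_force: 30.0
```

```bash
python3 st.py; python3 - <<'E'
from h import *
f,K,V=cam("wrist")
for r in (140,160,180): print(f[r,300:350].astype(int).sum(1).tolist())
E
```

```text
t 7.85 p [ 0.5971 -0.0061  0.1548] yaw 79.62 stand mm [ 99.24 -42.59]
Ftool [ 1.31  0.18 -1.33] Ttool [-0.066  0.239 -0.017] Fw [0.41 1.26 1.33] grip 0.02200553586069573
[355, 346, 345, 349, 348, 358, 353, 482, 595, 499, 325, 390, 451, 500, 531, 559, 594, 612, 607, 596, 565, 539, 514, 474, 434, 356, 456, 592, 604, 601, 596, 596, 602, 601, 599, 599, 598, 591, 595, 588, 598, 599, 596, 598, 600, 605, 605, 598, 592, 599]
[611, 604, 598, 506, 352, 343, 347, 344, 356, 346, 349, 344, 334, 343, 347, 381, 462, 490, 537, 567, 581, 606, 590, 568, 554, 526, 491, 450, 393, 365, 488, 602, 597, 589, 597, 597, 601, 607, 601, 606, 602, 598, 606, 593, 602, 601, 599, 601, 590, 602]
[602, 598, 603, 601, 600, 514, 341, 353, 348, 354, 347, 341, 352, 340, 409, 409, 346, 419, 476, 510, 545, 582, 584, 592, 571, 546, 532, 507, 455, 399, 381, 503, 590, 602, 603, 593, 612, 605, 599, 596, 599, 602, 600, 602, 593, 596, 595, 591, 599, 598]
```

The loupe is on the rod with little force. Before the bend I'll fit the stand pose from the rod centre line in wrist views.

```bash
cat > fit.py <<'E'
from h import *
from scipy.optimize import least_squares
from scipy.ndimage import map_coordinates
def pt(s):  # arc length (mm) from bend start -> stand point, tangent
    if s<0: return np.array([100,s]),np.array([0,1.])
    if s<50*np.pi: a=s/100; return 100*np.array([np.cos(a),np.sin(a)]),np.array([-np.sin(a),np.cos(a)])
    return np.array([50*np.pi-s,100]),np.array([-1.,0])
def world(q,p): 
    c,s_=np.cos(q[2]),np.sin(q[2]); return np.array([c*p[0]-s_*p[1]+q[0],s_*p[0]+c*p[1]+q[1]])
def fit(views,q,rng,it=3,z=135):
    for _ in range(it):
        obs=[]
        for (f,K,V),(a,b) in zip(views,rng):
            g=f.astype(float).sum(2)
            for s in np.arange(a,b,3.):
                p,t=pt(s); n=np.array([t[1],-t[0]]); e=np.arange(-9,9.01,.25)
                uv=np.array([proj(K,V,np.r_[world(q,p+n*k),z]/1000) for k in e])
                if uv.min()<2 or uv[:,0].max()>637 or uv[:,1].max()>397: continue
                I=map_coordinates(g,[uv[:,1],uv[:,0]],order=1)
                w=np.arange(-5,5.01,.25); T=-(w/5)**2; T-=T.mean(); best=[]
                for i in range(len(e)-len(w)+1):
                    x=I[i:i+len(w)]; x=x-x.mean(); best.append(x@T/np.sqrt((x@x)*(T@T)+1e-9))
                k=int(np.argmax(best))
                if best[k]>.85: obs.append((s,e[k+len(w)//2]))
        W=[(world(q,pt(s)[0]+np.array([pt(s)[1][1],-pt(s)[1][0]])*d),s) for s,d in obs]
        def res(r):
            o=[]
            for wp,s in W:
                c,s_=np.cos(r[2]),np.sin(r[2]); d=wp-r[:2]; m=np.array([c*d[0]+s_*d[1],-s_*d[0]+c*d[1]])
                p,t=pt(s)
                o.append(np.hypot(*m)-100 if m[1]>0 and m[0]>0 else (m[0]-100 if m[1]<=0 else m[1]-100))
            return o
        L=least_squares(res,q,x_scale=[1,1,.01],loss="soft_l1",f_scale=.5); q=L.x
    return q,np.sqrt(np.mean(np.square(res(q)))),len(obs),(min(o[0] for o in obs),max(o[0] for o in obs))
E
python3 - <<'E'
from fit import *
I=np.load("w3.npz");a=(I["f"],I["K"],I["V"]); b=cam("wrist"); np.savez("w4.npz",f=b[0],K=b[1],V=b[2])
S=np.load("side0.npz");S=(S["f"],S["K"],S["V"]);D=np.load("scene0.npz");D=(D["f"],D["K"],D["V"])
q0=np.array([507.45,54.04,np.radians(-10.62)])
for nm,v,r in(("w3",[a],[(-40,120)]),("w4",[b],[(-24,150)]),("both",[a,b],[(-40,120),(-24,150)]),("side",[S],[(-44,205)]),("scene",[D],[(-44,205)])):
    q,e,n,rg=fit(v,q0,r); print(nm,q[:2].round(2),np.degrees(q[2]).round(2),e.round(2),n,rg)
E
```

```text
w3 [506.91  51.88] -10.97 0.06 28 (np.float64(-40.0), np.float64(41.0))
w4 [506.67  52.36] -9.29 0.18 41 (np.float64(-24.0), np.float64(105.0))
both [506.84  52.07] -10.71 0.19 70 (np.float64(-40.0), np.float64(108.0))
side [507.48  50.39] -10.57 0.22 17 (np.float64(13.0), np.float64(187.0))
scene [506.06  48.59] -11.66 0.47 34 (np.float64(40.0), np.float64(196.0))
```

```bash
cat > plan.py <<'E'
from fit import *
import sys
# usage: plan.py s_end step ztcp ox oy yawdeg [yawoff_deg]
def plan(s_end,step,z,q,yo=0.):
    s=readout.sense();M=R.from_rotvec(s["ee_rot"]).as_matrix();p=s["position"]*1000
    c,s_=np.cos(q[2]),np.sin(q[2]); d=p[:2]-q[:2]; m=np.array([c*d[0]+s_*d[1],-s_*d[0]+c*d[1]])
    a=np.arctan2(m[1],m[0])
    s0=m[1] if m[1]<0 else (100*a if m[0]>0 else 50*np.pi-m[0])
    yaw=np.degrees(np.arctan2(M[1,0],M[0,0]))
    print("s0",s0.round(2),"lateral",round((m[0]-100) if m[1]<0 else (np.hypot(*m)-100 if m[0]>0 else m[1]-100),2),"yaw err",round(yaw-90-np.degrees(q[2])-np.degrees(np.clip(s0/100,0,np.pi/2)),2))
    n=int(np.ceil((s_end-s0)/step)); rows=[]
    for k in range(1,n+1):
        t=s0+(s_end-s0)*k/n; P,T=pt(t); N=np.array([T[1],-T[0]])
        w=np.clip((min(t,50*np.pi-t)+15)/30,0,1)
        # head half straight / half bend: mean direction lags
        f=lambda x: 100*(np.cos(np.clip(x,0,None)/100)-1)
        W=world(q,P-.56*w*N)
        tp=(pt(t+13)[0]-pt(t-13)[0]); ang=np.degrees(np.arctan2(tp[1],tp[0]))+np.degrees(q[2])+yo
        sh=M.T@(np.r_[W,z]-p)/150; ro=-(ang-yaw)/45
        rows.append([sh.round(3).tolist(),[0,0,round(ro,3)]])
    for r in rows: print(r)
if __name__=="__main__":
    v=list(map(float,sys.argv[1:])); plan(v[0],v[1],v[2],np.array([v[3],v[4],np.radians(v[5])]),v[6] if len(v)>6 else 0)
E
python3 plan.py 5 5 155.5 506.5 52.1 -10.6
```

```text
s0 -40.95 lateral -0.22 yaw err 0.21
[[0.031, 0.002, -0.005], [0, 0, np.float64(0.005)]]
[[0.061, 0.002, -0.005], [0, 0, np.float64(0.005)]]
[[0.092, 0.002, -0.005], [0, 0, np.float64(0.005)]]
[[0.123, 0.002, -0.005], [0, 0, np.float64(0.005)]]
[[0.153, 0.002, -0.005], [0, 0, np.float64(0.005)]]
[[0.184, 0.002, -0.005], [0, 0, np.float64(0.005)]]
[[0.214, 0.001, -0.005], [0, 0, np.float64(0.0)]]
[[0.245, 0.001, -0.005], [0, 0, np.float64(-0.014)]]
[[0.276, 0.001, -0.005], [0, 0, np.float64(-0.039)]]
[[0.306, -0.001, -0.005], [0, 0, np.float64(-0.075)]]
```

Request:
carry_out(commands=[[[0.031,0.002,-0.005],[0,0,0.005]],[[0.061,0.002,-0.005],[0,0,0.005]],[[0.092,0.002,-0.005],[0,0,0.005]],[[0.123,0.002,-0.005],[0,0,0.005]],[[0.153,0.002,-0.005],[0,0,0.005]],[[0.184,0.002,-0.005],[0,0,0.005]],[[0.214,0.001,-0.005],[0,0,0]],[[0.245,0.001,-0.005],[0,0,-0.014]],[[0.276,0.001,-0.005],[0,0,-0.039]],[[0.306,-0.001,-0.005],[0,0,-0.075]]])

```text
time_s: 8.95
position: [0.6052, 0.0388, 0.1555]
ee_rot: [2.351, 2.084, 0.0]
contact_force: [0.2, 0.9, -1.2]
grip_width: 0.0221
grip_force: 30.0
```

```bash
python3 st.py; python3 - <<'E'
from fit import *
b=cam("wrist"); np.savez("w5.npz",f=b[0],K=b[1],V=b[2]); q0=np.array([506.8,52.1,np.radians(-10.6)])
I=np.load("w4.npz");a=(I["f"],I["K"],I["V"])
for v,r in(([b],[(24,205)]),([a,b],[(-24,150),(24,205)])):
    q,e,n,rg=fit(v,q0,r); print(q[:2].round(2),np.degrees(q[2]).round(2),e.round(2),n,rg)
E
python3 plan.py 45 4.5 155.5 506.5 52.1 -10.6
```

```text
t 8.95 p [0.6052 0.0388 0.1555] yaw 83.09 stand mm [98.84  3.03]
Ftool [0.88 0.12 1.25] Ttool [-0.116  0.033 -0.005] Fw [ 0.23  0.86 -1.25] grip 0.022073503873840192
[506.3   52.24] -11.45 0.25 59 (np.float64(24.0), np.float64(198.0))
[506.64  52.09] -11.38 0.28 102 (np.float64(-24.0), np.float64(198.0))
s0 5.55 lateral -0.45 yaw err 0.64
[[0.029, -0.0, -0.0], [0, 0, np.float64(-0.044)]]
[[0.058, -0.003, -0.0], [0, 0, np.float64(-0.097)]]
[[0.087, -0.005, -0.0], [0, 0, np.float64(-0.153)]]
[[0.116, -0.01, -0.0], [0, 0, np.float64(-0.209)]]
[[0.144, -0.015, -0.0], [0, 0, np.float64(-0.265)]]
[[0.173, -0.022, -0.0], [0, 0, np.float64(-0.321)]]
[[0.201, -0.029, -0.0], [0, 0, np.float64(-0.377)]]
[[0.228, -0.039, -0.0], [0, 0, np.float64(-0.432)]]
[[0.255, -0.049, -0.0], [0, 0, np.float64(-0.488)]]
```

Request:
carry_out(commands=[[[0.029,0,0],[0,0,-0.044]],[[0.058,-0.003,0],[0,0,-0.097]],[[0.087,-0.005,0],[0,0,-0.153]],[[0.116,-0.01,0],[0,0,-0.209]],[[0.144,-0.015,0],[0,0,-0.265]],[[0.173,-0.022,0],[0,0,-0.321]],[[0.201,-0.029,0],[0,0,-0.377]],[[0.228,-0.039,0],[0,0,-0.432]],[[0.255,-0.049,0],[0,0,-0.488]]])

```text
time_s: 9.9
position: [0.6025, 0.0775, 0.1555]
ee_rot: [1.91, 2.494, 0.0]
contact_force: [0.1, -0.3, -0.9]
grip_width: 0.0219
grip_force: 30.0
```

```bash
python3 st.py; python3 - <<'E'
from fit import *
b=cam("wrist"); np.savez("w6.npz",f=b[0],K=b[1],V=b[2]); q0=np.array([506.5,52.1,np.radians(-11)])
I=np.load("w5.npz");a=(I["f"],I["K"],I["V"])
for v,r in(([b],[(64,205)]),([a,b],[(24,205),(64,205)])):
    q,e,n,rg=fit(v,q0,r); print(q[:2].round(2),np.degrees(q[2]).round(2),e.round(2),n,rg)
E
python3 plan.py 88 4.5 155.5 506.5 52.1 -11
```

```text
t 9.9 p [0.6025 0.0775 0.1555] yaw 105.12 stand mm [89.08 40.62]
Ftool [-0.27  0.03  0.88] Ttool [-0.096 -0.038 -0.017] Fw [ 0.1  -0.25 -0.88] grip 0.02191152260324389
[506.33  51.79] -10.79 0.13 46 (np.float64(64.0), np.float64(202.0))
[506.36  51.97] -11.09 0.31 105 (np.float64(24.0), np.float64(202.0))
s0 45.58 lateral -0.76 yaw err 0.16
[[0.028, 0.001, -0.0], [0, 0, np.float64(-0.05)]]
[[0.056, -0.001, -0.0], [0, 0, np.float64(-0.104)]]
[[0.084, -0.004, -0.0], [0, 0, np.float64(-0.158)]]
[[0.112, -0.008, -0.0], [0, 0, np.float64(-0.212)]]
[[0.14, -0.013, -0.0], [0, 0, np.float64(-0.266)]]
[[0.167, -0.02, -0.0], [0, 0, np.float64(-0.32)]]
[[0.194, -0.027, -0.0], [0, 0, np.float64(-0.374)]]
[[0.221, -0.036, -0.0], [0, 0, np.float64(-0.429)]]
[[0.247, -0.046, -0.0], [0, 0, np.float64(-0.483)]]
[[0.273, -0.057, -0.0], [0, 0, np.float64(-0.537)]]
```

Request:
carry_out(commands=[[[0.028,0.001,0],[0,0,-0.05]],[[0.056,-0.001,0],[0,0,-0.104]],[[0.084,-0.004,0],[0,0,-0.158]],[[0.112,-0.008,0],[0,0,-0.212]],[[0.14,-0.013,0],[0,0,-0.266]],[[0.167,-0.02,0],[0,0,-0.32]],[[0.194,-0.027,0],[0,0,-0.374]],[[0.221,-0.036,0],[0,0,-0.429]],[[0.247,-0.046,0],[0,0,-0.483]],[[0.273,-0.057,0],[0,0,-0.537]]])

```text
time_s: 10.95
position: [0.5836, 0.1148, 0.1555]
ee_rot: [1.347, 2.838, 0.0]
contact_force: [0.7, 0.5, -1.3]
grip_width: 0.0217
grip_force: 30.0
```

```bash
python3 st.py; python3 - <<'E'
from fit import *
b=cam("wrist"); np.savez("w7.npz",f=b[0],K=b[1],V=b[2]); q0=np.array([506.5,52.1,np.radians(-11)])
I=np.load("w6.npz");a=(I["f"],I["K"],I["V"])
for v,r in(([b],[(108,205)]),([a,b],[(64,205),(108,205)])):
    q,e,n,rg=fit(v,q0,r); print(q[:2].round(2),np.degrees(q[2]).round(2),e.round(2),n,rg)
cv2.imwrite("pics/w7.png",b[0][0:300,60:460])
E
python3 plan.py 132 4.5 155.5 506.4 52.0 -10.9
```

```text
t 10.95 p [0.5836 0.1148 0.1555] yaw 129.21 stand mm [63.65 73.72]
Ftool [-0.05  0.85  1.27] Ttool [-0.126 -0.079 -0.03 ] Fw [ 0.69  0.49 -1.27] grip 0.02172806678039898
[506.62  51.52] -10.75 0.21 29 (np.float64(108.0), np.float64(204.0))
[506.41  51.68] -10.75 0.2 75 (np.float64(64.0), np.float64(204.0))
s0 87.78 lateral -0.59 yaw err -0.03
[[0.029, -0.0, -0.001], [0, 0, np.float64(-0.057)]]
[[0.059, -0.002, -0.001], [0, 0, np.float64(-0.113)]]
[[0.088, -0.006, -0.001], [0, 0, np.float64(-0.17)]]
[[0.117, -0.01, -0.001], [0, 0, np.float64(-0.226)]]
[[0.145, -0.016, -0.001], [0, 0, np.float64(-0.282)]]
[[0.174, -0.023, -0.001], [0, 0, np.float64(-0.338)]]
[[0.202, -0.031, -0.001], [0, 0, np.float64(-0.395)]]
[[0.23, -0.041, -0.001], [0, 0, np.float64(-0.451)]]
[[0.257, -0.052, -0.001], [0, 0, np.float64(-0.507)]]
[[0.284, -0.064, -0.001], [0, 0, np.float64(-0.564)]]
```

View pics/w7.png

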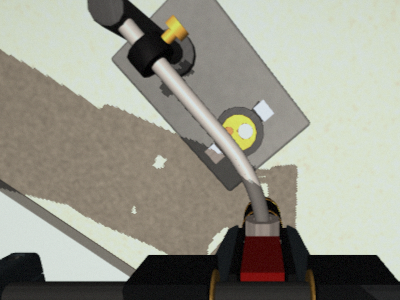

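w7 shows the loupe on the bend, with the collar at about (150,55) in the crop and its near face at about (161,68). The movement holder sits well below. Lateral force is still under 1 N, so I'll continue.

Request:
carry_out(commands=[[[0.029,0,-0.001],[0,0,-0.057]],[[0.059,-0.002,-0.001],[0,0,-0.113]],[[0.088,-0.006,-0.001],[0,0,-0.17]],[[0.117,-0.01,-0.001],[0,0,-0.226]],[[0.145,-0.016,-0.001],[0,0,-0.282]],[[0.174,-0.023,-0.001],[0,0,-0.338]],[[0.202,-0.031,-0.001],[0,0,-0.395]],[[0.23,-0.041,-0.001],[0,0,-0.451]],[[0.257,-0.052,-0.001],[0,0,-0.507]],[[0.284,-0.064,-0.001],[0,0,-0.564]]])

```text
time_s: 12.0
position: [0.5494, 0.1417, 0.1557]
ee_rot: [0.692, 3.064, 0.0]
contact_force: [0.2, -0.1, -2.4]
grip_width: 0.0217
grip_force: 30.0
```

```bash
cat > col.py <<'E'
from fit import *
def prof(b,q,lat=(-2,0,2)):
    f,K,V=b; g=f.astype(float).sum(2); e=np.arange(165,260,1.)
    out=[]
    for l in lat:
        uv=np.array([proj(K,V,np.r_[world(q,pt(s)[0]+np.array([0,l])),135]/1000) for s in e])
        out.append(map_coordinates(g,[uv[:,1],uv[:,0]],order=1))
    return e,np.mean(out,0)
E
python3 st.py; python3 - <<'E'
from col import *
b=cam("wrist"); np.savez("w8.npz",f=b[0],K=b[1],V=b[2]); q0=np.array([506.4,51.9,np.radians(-10.9)])
I=np.load("w7.npz");a=(I["f"],I["K"],I["V"])
q,e,n,rg=fit([b],q0,[(152,210)],it=2); print(q[:2].round(2),np.degrees(q[2]).round(2),e.round(2),n,rg)
q,e,n,rg=fit([a,b],q0,[(108,205),(152,205)]); print(q[:2].round(2),np.degrees(q[2]).round(2),e.round(2),n,rg)
for v in(a,b): s,p=prof(v,q); print([(int(x),int(y)) for x,y in zip(s,p)][20:70])
E
python3 plan.py 170 4.5 155.5 506.4 51.9 -10.8
```

```text
t 12.0 p [0.5494 0.1417 0.1557] yaw 154.54 stand mm [25.04 93.84]
Ftool [-0.18 -0.    2.42] Ttool [-0.161 -0.106 -0.051] Fw [ 0.17 -0.08 -2.42] grip 0.021709905464206754
[507.19  51.05] -11.29 0.23 16 (np.float64(152.0), np.float64(209.0))
[506.9   51.37] -10.74 0.24 44 (np.float64(108.0), np.float64(204.0))
[(185, 612), (186, 613), (187, 611), (188, 613), (189, 610), (190, 613), (191, 611), (192, 611), (193, 613), (194, 609), (195, 611), (196, 609), (197, 610), (198, 609), (199, 608), (200, 609), (201, 608), (202, 607), (203, 610), (204, 608), (205, 609), (206, 605), (207, 606), (208, 606), (209, 604), (210, 606), (211, 604), (212, 605), (213, 602), (214, 602), (215, 606), (216, 499), (217, 59), (218, 13), (219, 71), (220, 94), (221, 89), (222, 90), (223, 89), (224, 84), (225, 79), (226, 79), (227, 77), (228, 71), (229, 63), (230, 54), (231, 317), (232, 589), (233, 595), (234, 595)]
[(185, 339), (186, 337), (187, 340), (188, 336), (189, 338), (190, 341), (191, 340), (192, 340), (193, 342), (194, 342), (195, 342), (196, 344), (197, 343), (198, 344), (199, 342), (200, 377), (201, 430)
[... 184 characters left out ...]
17, 113), (218, 107), (219, 104), (220, 104), (221, 99), (222, 98), (223, 92), (224, 88), (225, 80), (226, 80), (227, 70), (228, 367), (229, 609), (230, 616), (231, 619), (232, 619), (233, 618), (234, 619)]
s0 131.89 lateral -0.58 yaw err -0.07
[[0.028, -0.0, 0.0], [0, 0, np.float64(-0.055)]]
[[0.056, -0.002, 0.0], [0, 0, np.float64(-0.109)]]
[[0.084, -0.005, 0.0], [0, 0, np.float64(-0.163)]]
[[0.112, -0.009, 0.0], [0, 0, np.float64(-0.212)]]
[[0.14, -0.013, 0.0], [0, 0, np.float64(-0.251)]]
[[0.167, -0.019, 0.0], [0, 0, np.float64(-0.282)]]
[[0.195, -0.026, 0.0], [0, 0, np.float64(-0.304)]]
[[0.222, -0.033, 0.0], [0, 0, np.float64(-0.318)]]
[[0.249, -0.039, 0.0], [0, 0, np.float64(-0.322)]]
```

```bash
python3 plan.py 172 4.5 155.3 506.6 51.65 -10.8
```

```text
s0 132.18 lateral -0.44 yaw err -0.23
[[0.029, -0.002, 0.002], [0, 0, np.float64(-0.062)]]
[[0.059, -0.004, 0.002], [0, 0, np.float64(-0.118)]]
[[0.088, -0.007, 0.002], [0, 0, np.float64(-0.174)]]
[[0.117, -0.011, 0.002], [0, 0, np.float64(-0.222)]]
[[0.146, -0.016, 0.002], [0, 0, np.float64(-0.261)]]
[[0.174, -0.023, 0.002], [0, 0, np.float64(-0.291)]]
[[0.203, -0.029, 0.002], [0, 0, np.float64(-0.31)]]
[[0.232, -0.036, 0.002], [0, 0, np.float64(-0.321)]]
[[0.261, -0.043, 0.002], [0, 0, np.float64(-0.322)]]
```

Request:
carry_out(commands=[[[0.029,-0.002,0.002],[0,0,-0.062]],[[0.059,-0.004,0.002],[0,0,-0.118]],[[0.088,-0.007,0.002],[0,0,-0.174]],[[0.117,-0.011,0.002],[0,0,-0.222]],[[0.146,-0.016,0.002],[0,0,-0.261]],[[0.174,-0.023,0.002],[0,0,-0.291]],[[0.203,-0.029,0.002],[0,0,-0.31]],[[0.232,-0.036,0.002],[0,0,-0.321]],[[0.261,-0.043,0.002],[0,0,-0.322]]])

```text
time_s: 12.95
position: [0.5108, 0.1527, 0.1553]
ee_rot: [-0.302, -3.127, 0.0]
contact_force: [-0.2, -0.0, -1.7]
grip_width: 0.0218
grip_force: 30.0
```

```bash
python3 st.py; python3 - <<'E'
from col import *
b=cam("wrist"); np.savez("w9.npz",f=b[0],K=b[1],V=b[2]); q=np.array([506.6,51.65,np.radians(-10.8)])
s,p=prof(b,q); print([(int(x),int(y)) for x,y in zip(s,p)][38:70])
# rod lateral near collar and at head, in tool y
S=readout.sense();M=R.from_rotvec(S["ee_rot"]).as_matrix();P=S["position"]
f,K,V=b; g=f.astype(int).sum(2)
for x in (.03,.034,.038): 
    ys=np.arange(-.009,.0091,.0005); print(x,[int(g[int(round(v)),int(round(u))]) for u,v in (proj(K,V,P+M@np.array([x,y,.0205])) for y in ys)])
E
python3 plan.py 195 2.5 155.3 506.6 51.65 -10.8
```

```text
t 12.95 p [0.5108 0.1527 0.1553] yaw 168.96 stand mm [-14.89  97.62]
Ftool [ 0.18 -0.05  1.74] Ttool [-0.148 -0.098 -0.007] Fw [-0.19 -0.01 -1.74] grip 0.021846553341993043
[(203, 334), (204, 334), (205, 334), (206, 333), (207, 334), (208, 337), (209, 334), (210, 335), (211, 337), (212, 282), (213, 67), (214, 33), (215, 37), (216, 37), (217, 35), (218, 28), (219, 27), (220, 36), (221, 33), (222, 39), (223, 33), (224, 40), (225, 30), (226, 239), (227, 339), (228, 337), (229, 341), (230, 340), (231, 339), (232, 337), (233, 340), (234, 341)]
0.03 [127, 133, 114, 131, 131, 131, 134, 161, 225, 225, 249, 303, 323, 326, 326, 341, 355, 351, 351, 338, 330, 326, 326, 309, 292, 267, 205, 205, 137, 131, 134, 134, 139, 124, 133, 134, 134]
0.034 [229, 211, 203, 204, 204, 165, 130, 140, 223, 223, 263, 297, 308, 308, 326, 336, 346, 345, 345, 341, 337, 336, 336, 312, 293, 269, 198, 198, 126, 169, 197, 197, 209, 207, 221, 218, 218]
0.038 [204, 222, 220, 214, 214, 211, 219, 207, 227, 227, 268, 293, 322, 322, 327, 346, 354, 359, 359, 349, 339, 330, 313, 313, 289, 274, 276, 276, 361, 437, 430, 432, 432, 419, 344, 220, 220]
s0 172.46 lateral 0.02 yaw err -0.25
[[0.015, -0.0, -0.001], [0, 0, np.float64(-0.006)]]
[[0.03, -0.0, -0.001], [0, 0, np.float64(-0.006)]]
[[0.045, -0.0, -0.001], [0, 0, np.float64(-0.006)]]
[[0.06, -0.0, -0.001], [0, 0, np.float64(-0.006)]]
[[0.075, -0.0, -0.001], [0, 0, np.float64(-0.006)]]
[[0.09, -0.001, -0.001], [0, 0, np.float64(-0.006)]]
[[0.105, -0.001, -0.001], [0, 0, np.float64(-0.006)]]
[[0.12, -0.001, -0.001], [0, 0, np.float64(-0.006)]]
[[0.135, -0.001, -0.001], [0, 0, np.float64(-0.006)]]
[[0.15, -0.001, -0.001], [0, 0, np.float64(-0.006)]]
```

Request:
carry_out(commands=[[[0.017,-0.002,0],[0,0,-0.006]],[[0.034,-0.002,0],[0,0,-0.006]],[[0.051,-0.002,0],[0,0,-0.006]],[[0.068,-0.002,0],[0,0,-0.006]],[[0.085,-0.002,0],[0,0,-0.006]],[[0.102,-0.002,0],[0,0,-0.006]],[[0.119,-0.002,0],[0,0,-0.006]],[[0.136,-0.002,0],[0,0,-0.006]],[[0.152,-0.002,0],[0,0,-0.006]],[[0.16,-0.002,0],[0,0,-0.006]]])

```text
time_s: 14.0
position: [0.4874, 0.1571, 0.1553]
ee_rot: [0.294, 3.128, -0.0]
contact_force: [0.2, 0.1, -1.7]
grip_width: 0.0219
grip_force: 30.0
```

```bash
cat > avg.py <<'E'
from h import *
F=[];P=[]
for i in range(6):
    eyes.get_image("side"); s=readout.sense(); M=R.from_rotvec(s["ee_rot"]).as_matrix(); F.append(M.T@s["contact_force"]); P.append(s["position"])
F=np.array(F);print("t",s["time_s"],"F",F.mean(0).round(2),"sd",F.std(0).round(2),np.mean(P,0).round(5),"T",(M.T@s["ft_torque"]).round(3))
E
python3 avg.py; python3 plan.py 197.6 10 155.3 506.6 51.65 -10.8|head -1
```

```text
t 14.3 F [0.21 0.24 0.49] sd [0.71 0.47 0.44] [0.48749 0.15702 0.15527] T [-0.3    0.005  0.028]
s0 195.49 lateral -0.07 yaw err 0.03
```

Request:
carry_out(commands=[[[0.005,0,0],[0,0,0]],[[0.01,0,0],[0,0,0]],[[0.015,0,0],[0,0,0]],[[0.018,0,0],[0,0,0]],[[0.018,0,0],[0,0,0]]])

```text
time_s: 14.8
position: [0.4849, 0.1575, 0.1553]
ee_rot: [-0.295, -3.128, 0.0]
contact_force: [-0.7, 0.7, -1.0]
grip_width: 0.0218
grip_force: 30.0
```

```bash
python3 avg.py
```

```text
t 15.1 F [0.46 0.36 0.58] sd [0.3  0.62 0.36] [0.4849  0.1575  0.15527] T [-0.239 -0.061 -0.05 ]
```

Now at s≈198.1. I'll take small steps until contact, checking force after each.

Request:
carry_out(commands=[[[0.003,0,0],[0,0,0]],[[0.006,0,0],[0,0,0]],[[0.006,0,0],[0,0,0]]])

```text
time_s: 15.4
position: [0.484, 0.1577, 0.1553]
ee_rot: [-0.295, -3.128, 0.0]
contact_force: [0.2, 0.6, -0.8]
grip_width: 0.0218
grip_force: 30.0
```

Request:
carry_out(commands=[[[0.002,0,0],[0,0,0]],[[0.003,0,0],[0,0,0]],[[0.003,0,0],[0,0,0]]])

```text
time_s: 15.7
position: [0.4836, 0.1578, 0.1553]
ee_rot: [-0.295, -3.128, 0.0]
contact_force: [-0.0, -0.2, -0.3]
grip_width: 0.0218
grip_force: 30.0
```

Request:
carry_out(commands=[[[0.002,0,0],[0,0,0]],[[0.003,0,0],[0,0,0]],[[0.003,0,0],[0,0,0]]])

```text
time_s: 16.0
position: [0.4833, 0.1578, 0.1553]
ee_rot: [0.295, 3.128, 0.0]
contact_force: [1.3, 0.0, -0.7]
grip_width: 0.022
grip_force: 30.0
```

```bash
python3 avg.py
```

```text
t 16.3 F [-1.25 -0.16  1.65] sd [0.45 0.58 0.32] [0.48325 0.15784 0.1553 ] T [-0.14  -0.406 -0.014]
```

Contact has begun at about 1.3 N, so I'll step 0.15 mm at a time.

Request:
carry_out(commands=[[[0.001,0,0],[0,0,0]],[[0.001,0,0],[0,0,0]]])

```text
time_s: 16.5
position: [0.4832, 0.1579, 0.1553]
ee_rot: [0.295, 3.127, 0.0]
contact_force: [3.1, -1.1, -2.1]
grip_width: 0.0218
grip_force: 30.0
```

```bash
python3 avg.py
```

```text
t 16.8 F [-3.27 -0.61  3.37] sd [0.48 0.36 0.57] [0.48319 0.15785 0.15532] T [-0.019 -0.964 -0.02 ]
```

Request:
carry_out(commands=[[[0.0012,0,0],[0,0,0]],[[0.0012,0,0],[0,0,0]]])

```text
time_s: 17.0
position: [0.4831, 0.1579, 0.1554]
ee_rot: [0.294, 3.127, 0.0]
contact_force: [5.0, -2.3, -3.6]
grip_width: 0.0215
grip_force: 30.0
```

```bash
python3 avg.py
```

```text
t 17.3 F [-5.35 -0.7   3.97] sd [0.33 0.63 0.5 ] [0.48314 0.15787 0.15536] T [ 0.039 -1.268  0.009]
```

Request:
carry_out(commands=[[[0.0003,0,0],[0,0,0]],[[0.0003,0,0],[0,0,0]],[[0.0003,0,0],[0,0,0]],[[0.0003,0,0],[0,0,0]],[[0.0003,0,0],[0,0,0]],[[0.0003,0,0],[0,0,0]]])

```text
time_s: 17.9
position: [0.4831, 0.1579, 0.1554]
ee_rot: [0.294, 3.127, 0.0]
contact_force: [5.7, -1.7, -2.8]
grip_width: 0.0218
grip_force: 30.0
```

```bash
python3 avg.py; python3 avg.py
```

```text
t 18.2 F [-5.85 -1.12  3.49] sd [0.52 0.24 0.33] [0.48313 0.15788 0.15536] T [ 0.066 -1.325 -0.006]
t 18.5 F [-5.47 -1.11  3.89] sd [0.25 0.46 0.3 ] [0.48314 0.15788 0.15536] T [ 0.008 -1.268  0.006]
```

A 6 N push was held for over 1 s. I'll unload to about 1 N, rest it on the rod and release.

Request:
carry_out(commands=[[[-0.001,0,0.001],[0,0,0]],[[-0.002,0,0.002],[0,0,0]],[[-0.0022,0,0.003],[0,0,0]],[[-0.0022,0,0.003],[0,0,0]]])

```text
time_s: 18.9
position: [0.4833, 0.158, 0.155]
ee_rot: [0.295, 3.128, 0.0]
contact_force: [2.9, 1.0, 4.1]
grip_width: 0.0218
grip_force: 30.0
```

```bash
python3 avg.py
```

```text
t 19.2 F [-1.76  1.02 -4.09] sd [0.53 0.58 1.26] [0.48328 0.15798 0.15503] T [-0.421 -0.378 -0.045]
```

Request:
carry_out(commands=[[[0,0,-0.0015],[0,0,0]],[[0,0,-0.0015],[0,0,0]]])

```text
time_s: 19.4
position: [0.4833, 0.158, 0.1551]
ee_rot: [0.295, 3.127, 0.0]
contact_force: [3.3, 2.2, 2.1]
grip_width: 0.0214
grip_force: 30.0
```

```bash
python3 avg.py
```

```text
t 19.7 F [-2.91  3.81 -0.81] sd [0.42 0.34 0.49] [0.48324 0.15795 0.15506] T [-0.934 -0.786  0.022]
```

Request:
carry_out(commands=[[[0,0,0],[0,0,0]],[[0,0,0],[0,0,0]],[[0,0,0],[0,0,0]],[[0,0,0],[0,0,0]],[[0,0,0],[0,0,0]],[[0,0,0],[0,0,0]],[[0,0,0],[0,0,0]],[[0,0,0],[0,0,0]]], claw=0.55)

```text
time_s: 20.5
position: [0.4831, 0.1578, 0.1551]
ee_rot: [-0.295, -3.128, -0.0]
contact_force: [0.1, 0.2, -0.7]
grip_width: 0.0503
grip_force: 0.0
```

```bash
python3 st.py; python3 - <<'E'
from col import *
b=cam("wrist"); np.savez("w10.npz",f=b[0],K=b[1],V=b[2]); s=readout.sense();M=R.from_rotvec(s["ee_rot"]).as_matrix();P=s["position"]
f,K,V=b; g=f.astype(int).sum(2)
print("along rod x mm 5..45", [(x,int(g[int(round(v)),int(round(u))])) for x in range(4,45,1) for u,v in [proj(K,V,P+M@np.array([x/1000,0,.0205]))]])
h=cv2.cvtColor(f,cv2.COLOR_BGR2HSV); m=((h[...,0]<6)|(h[...,0]>174))&(h[...,1]>150)&(h[...,2]>30)
for r in (242,250,260,270,278):
    x=np.nonzero(m[r,270:375])[0]+270; print(r,len(x) and (x.min(),x.max()))
E
```

```text
t 20.5 p [0.4831 0.1578 0.1551] yaw 169.23 stand mm [-43.03  97.53]
Ftool [-0.08  0.21  0.75] Ttool [-0.086 -0.094  0.011] Fw [ 0.12  0.19 -0.75] grip 0.050272143531694895
along rod x mm 5..45 [(4, 429), (5, 431), (6, 435), (7, 424), (8, 432), (9, 430), (10, 435), (11, 33), (12, 49), (13, 37), (14, 35), (15, 33), (16, 41), (17, 45), (18, 17), (19, 29), (20, 46), (21, 44), (22, 40), (23, 27), (24, 8), (25, 334), (26, 363), (27, 359), (28, 359), (29, 360), (30, 355), (31, 369), (32, 366), (33, 366), (34, 366), (35, 362), (36, 371), (37, 187), (38, 137), (39, 128), (40, 138), (41, 138), (42, 134), (43, 129), (44, 141)]
242 (np.int64(305), np.int64(339))
250 (np.int64(304), np.int64(340))
260 (np.int64(302), np.int64(340))
270 (np.int64(300), np.int64(341))
278 (np.int64(299), np.int64(342))
```

Released, with no gap visible between head and collar. I'll withdraw straight up.

Request:
carry_out(commands=[[[0,0,-0.07],[0,0,0]],[[0,0,-0.16],[0,0,0]],[[0,0,-0.3],[0,0,0]],[[0,0,-0.5],[0,0,0]],[[0,0,-0.75],[0,0,0]],[[0,0,-0.9],[0,0,0]],[[-0.2,0,-0.9],[0,0,0]],[[-0.3,0,-0.9],[0,0,0]],[[-0.3,0,-0.9],[0,0,0]],[[-0.3,0,-0.9],[0,0,0]]])

```text
time_s: 21.55
position: [0.5267, 0.1493, 0.2895]
ee_rot: [-0.295, -3.126, 0.001]
contact_force: [0.0, 0.8, -0.4]
grip_width: 0.0503
grip_force: 0.0
```

```bash
python3 st.py; python3 - <<'E'
from col import *
b=cam("wrist"); f,K,V=b; q=np.array([506.6,51.65,np.radians(-10.8)])
g=f.astype(int).sum(2)
for l in(0,7):
  print(l,[(s,int(g[int(round(v)),int(round(u))])) for s in range(178,236) for u,v in [proj(K,V,np.r_[world(q,pt(s)[0]+np.array([0,l])),141]/1000)] if 0<=u<640 and 0<=v<400])
h=cv2.cvtColor(f,cv2.COLOR_BGR2HSV); m=((h[...,0]<6)|(h[...,0]>174))&(h[...,1]>180)&(h[...,2]>60)
N,l,st,ce=cv2.connectedComponentsWithStats(m.astype(np.uint8))
for i in range(1,N):
    if st[i,4]>60:
        w=onz(K,V,*ce[i],.191)*1000; c,s_=np.cos(q[2]),np.sin(q[2]); d=w[:2]-q[:2]; print(st[i],"stem top stand",c*d[0]+s_*d[1],-s_*d[0]+c*d[1])
for n in("scene","side"):
    f2,K2,V2=cam(n); 
    h=cv2.cvtColor(f2,cv2.COLOR_BGR2HSV); m=((h[...,0]<5)|(h[...,0]>175))&(h[...,1]>150)&(h[...,2]>60)
    W=np.r_[world(q,pt(200)[0]),168]/1000; u,v=proj(K2,V2,W).round().astype(int)
    y,x=np.nonzero(m[v-15:v+16,u-12:u+13]); y+=v-15;x+=u-12
    print(n,(u,v),len(x)); print([(r,x[y==r].mean().round(1)) for r in np.unique(y)]); print([proj(K2,V2,W+[0,0,k]).round(1).tolist() for k in(-.02,.02)])
E
```

```text
t 21.55 p [0.5267 0.1493 0.2895] yaw 169.21 stand mm [ 1.33 97.16]
Ftool [0.13 0.75 0.42] Ttool [-0.097 -0.094 -0.02 ] Fw [ 0.01  0.76 -0.42] grip 0.050288083265872995
0 [(178, 321), (179, 331), (180, 329), (181, 323), (182, 323), (183, 366), (184, 366), (185, 194), (186, 127), (187, 153), (188, 143), (189, 136), (190, 159), (191, 145), (192, 142), (193, 146), (194, 149), (195, 152), (196, 152), (197, 158), (198, 158), (199, 161), (200, 133), (201, 82), (202, 92), (203, 72), (204, 59), (205, 135), (206, 385), (207, 404), (208, 412), (209, 404), (210, 412), (211, 414), (212, 415), (213, 410), (214, 144), (215, 39), (216, 76), (217, 57), (218, 96), (219, 102), (220, 87), (221, 104), (222, 81), (223, 87), (224, 82), (225, 84), (226, 142), (227, 581), (228, 622), (229, 624), (230, 623), (231, 621), (232, 611), (233, 621), (234, 630), (235, 619)]
7 [(178, 305), (179, 278), (180, 292), (181, 295), (182, 284), (183, 282), (184, 282), (185, 176), (186, 141), (187, 150), (188, 153), (189, 145), (190, 155), (191, 158), (192, 157), (193, 149), (194, 156), (195, 162), (196, 158), (197, 156), (19
[... 1152 characters left out ...]
p.float64(392.0)), (np.int64(216), np.float64(392.0)), (np.int64(217), np.float64(392.0)), (np.int64(218), np.float64(393.0)), (np.int64(219), np.float64(393.5)), (np.int64(220), np.float64(393.5)), (np.int64(221), np.float64(393.0))]
[[392.6, 218.1], [394.1, 205.9]]
side (np.int64(333), np.int64(258)) 57
[(np.int64(247), np.float64(333.5)), (np.int64(248), np.float64(334.5)), (np.int64(249), np.float64(334.0)), (np.int64(250), np.float64(334.0)), (np.int64(251), np.float64(334.0)), (np.int64(252), np.float64(333.0)), (np.int64(253), np.float64(333.0)), (np.int64(254), np.float64(332.0)), (np.int64(255), np.float64(332.5)), (np.int64(256), np.float64(334.0))]
[[332.7, 263.7], [333.1, 252.7]]
```

```bash
python3 -c "
from rig import order; print(order.close_job())"
```

```text
the job is handed in; nothing more can be done
None
```

The job is handed in at about 21.6 s of the 70 s: the loupe was threaded round the bend with little force, pressed on the collar at about 6 N for over 1 s, and let go hanging upright against it, with the collar not visibly shifted.

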